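# Set the kettle one click hotter and start it

## Robot

A 6-joint arm with a two-finger parallel gripper is mounted at the origin on the work surface. World frame = base frame: x ahead of the robot, y to its left, z up, the work surface at z = 0. Lengths are in mm, angles in rad, forces in N, time in s.
With the tool pointing down it reaches from about 325 to 850 mm from the base axis. Payload 15.5 kg.
Tool frame: the origin (TCP) lies midway between the tips of the shut fingers; the grasp point (between the pads) lies 19 mm behind it; z points along the fingers, y is the direction in which the jaws open and shut (so a half turn about z gives the same grasp; the last joint's range is limited). The gripper opens to 91 mm and grips with 3 to 60 N. Pads are 32 mm wide; open, the fingers measure 118 mm over their backs; the gripper's body (76 mm by 178 mm) begins 60 mm behind the grasp point.
Start: joints at [1.046, 0.494, 1.345, -0, 1.302, -0.096], TCP at [260.426, 568.159, 189.515] pointing down, gripper open.
Joint ranges: [-2.91, 2.91], [-0.82, 2.16], [0.22, 2.67], [-1.22, 4.37], [0.12, 2.79], [-3.08, 3.08]. Speed limits (rad/s): [1.89, 1.89, 2.57, 3.01, 3.01, 3.01].

## Interface

Orientations are given as a rotation vector (axis times angle).
In Python, from rig import r gives the robot as it stands.
- The arm moves only by the shell command python3 -m pendant 'ROWS' [OPENING] [FORCE]. ROWS is JSON, a list of rows, each an object with "slide": the shift along the tool's x, y, z in cm, a list of three; "turn": the turn, a rotation vector about the tool's x, y, z in degrees, a list of three. In form: [{"slide": [dx, dy, dz], "turn": [wx, wy, wz]}, ...]. A call has 1 to 10 rows; each row is the pose to reach, as a shift and turn from the pose commanded when the call began, along the tool's axes at that moment; what a row does not reach only later rows make up. A row lasts 1/8 s, in which the tool goes at most 62.5 mm and 10.7 degrees, less where a joint would pass 70% of its speed; a pose out of reach is approached as far as the arm can. A call with a gripper value outside its range is refused whole. OPENING is the opening, from -1 (shut) to 1 (fully open), set as the call begins (- or left out, the last holds). The fingers move at their own pace and stop on an object; FORCE is the grip in N (left out, the last holds). Time passes only in rows, so rows that repeat a pose let the fingers close. It gives the time, the measured TCP pose, the force and the opening at its end, in the units of the state.
- r.get_obs(): the state, without advancing time (a new reading comes with each control period).
- r.read_camera(name): name is "side" or "top"; returns (picture, depth): 420x560x3 uint8, red, green, blue; 420x560 float32, mm along the optical axis (not along the pixel's ray), 0 where there is no reading.
- r.camera_params(name): a dict with "camera_matrix" (3x3 intrinsics, pixels), "rvec" (rotation vector, rad) and "tvec" (3), from world to camera coordinates, as OpenCV has them. Camera axes: x right, y down, z forward; pixel columns grow to the right and rows downward; lengths in mm; the calibration is good to about 2 mm. A picture is of the moment at which its call begins. camera_params takes no time and is no camera call.
- r.hand_in(): hands the job in, once; it reports no verdict.
The state is a dict: "t": time; "joint_positions": joint angles; "joint_velocities": joint speeds; "tau": joint torques, N m; "eef_pos": TCP position; "orientation": TCP orientation; "wrist_force": force on the tool from outside, world axes, zero at the start; "wrist_torque": the same for the moment, N m; "finger_gap": opening from 0.0 (shut) to 1.0 (fully open).
Only numpy, scipy, OpenCV 4.12 (cv2) and the standard library are available. Lean on these libraries where they do the work, as an engineer would, in place of code of your own. Each camera call takes 0.05 s, during which the arm holds its last target. There are 200 camera calls.

## Task

With a fingertip, roll the kettle base's knurled temperature wheel away from the start key until it clicks once, into the next hotter setting, and leave it resting there. Then press the start key right down and let it come up again. Leave the kettle on its base, and leave the cup, saucer, canister and tin where they stand.

Things in the scene. Friction and masses are not known exactly. Their poses are not given: they have to be found in the camera images.
- kettle_base: Fixed black kettle power base, 190 mm (x) by 295 mm (y). Origin on the worktop (z 0); x runs from its front edge to its back. Slab 22 mm high, x -95..95, y -140..155 mm; round kettle seat (162 mm across, top at 26 mm) at x 0, y 70 mm. Raised control pod at its right end: x -95..95, y -140..-50 mm, flat deck 42 mm above the worktop; wheel and start key on its centre line, y -95 mm.
- wheel_top (a point): Topmost point of the knurled dark steel thumbwheel, at x 35, y -95, z 50 mm of kettle_base; fixed. Wheel 44 mm across, 18 mm wide, axis level along kettle_base's y, 8 mm proud of the deck, 4 mm above two cheeks at its sides. Roll it with a fingertip pressed on its top (8 to 15 N), drawn along kettle_base's +x. A white bar on the rim faces one of four deck ticks; longer is hotter.
- temp_wheel (a joint): Wheel angle, rad; grows as its top rolls along kettle_base's +x (hotter). Four clicks: 0, 0.45, 0.90, 1.35; stops at -0.12, 1.47. It starts resting in the click at 0.45; next hotter is 0.90. One click is 9.9 mm of fingertip travel. Let go past halfway (over 6.5 mm) it springs on into the next click, well before halfway it springs back. Leaving a click takes 2 to 3 N along the rim.
- button_top (a point): Centre of the top of the start key, a rounded rectangular aluminium key 34 mm (x) by 30 mm (y), at x -50, y -95, z 50 mm of kettle_base when up, 85 mm in front of wheel_top. Moves down with the key.
- start_button (a joint): How far the start key is pressed, m: 0 up, 0.005 fully down. Spring return; about 1.5 N starts it and 4 N takes it fully down.
- kettle: Stainless jug kettle, loose, upright on the base's seat: 150 mm across at the foot, 114 mm at the top, 206 mm tall, 0.95 kg. Handle reaches 118 mm from its axis along its own +y (roughly away from the pod), lip spout about 75 mm along -y. Origin: centre of its underside. Not to be moved.
- saucer: White porcelain saucer, loose, 140 mm across, 16 mm high, on the worktop beyond the pod's side of the base. Origin: centre of its underside. Not to be moved.
- cup: White porcelain cup, loose, 84 mm across, 64 mm high, handle along its own +y, standing on the saucer. Origin: centre of its underside. Not to be moved.
- canister: Ceramic tea canister with a steel twist-lock lid, loose, 108 mm across, 151 mm tall, beyond the kettle's side of the base. Origin: centre of its underside. Not to be moved.
- biscuit_tin: Closed aluminium biscuit tin, loose, 129 mm (x) by 189 mm (y), 72 mm high, behind the base (+x). Origin: centre of its underside. Not to be moved.

How it is judged:
By the outcome, as a careful person would: the job done as asked, in the order asked, and still so for the second after the job is handed in, with the robot touching nothing.
It also fails if it takes over 38 s, if anything falls off the work surface, if the arm or the gripper's body presses on something with over 40 N, if the wrist force passes 120 N, or if a joint passes its speed limit or range.

## Working session

There is one attempt and no reset: what is moved stays moved. The work goes in short steps, Python scripts to look and compute and a shell command to move; the robot and the scene stay as the last step left them, time stands still between calls to the robot, and variables do not carry over. Pictures are saved under pics/ and viewed, about 8 in all and at most 12, crops included, and the job is handed in when it is done.

```bash
ls; mkdir -p pics
python3 - <<'E'
from rig import r
import cv2,numpy as np
for n in("top","side"):
    p,d=r.read_camera(n); cv2.imwrite(f"pics/{n}0.png",p[:,:,::-1]); np.save(f"{n}0.npy",d)
    c=r.camera_params(n); R=cv2.Rodrigues(np.array(c["rvec"]))[0]; print(n,np.round(c["camera_matrix"],1).tolist(),np.round(-R.T@np.array(c["tvec"]).ravel()),np.round(R,2).tolist())
print({k:np.round(v,3).tolist() for k,v in r.get_obs().items()})
E
```

```text
pics
top [[493.5, 0.0, 283.2], [0.0, 493.5, 210.8], [0.0, 0.0, 1.0]] [ 548.  103. 1227.] [[-0.02, -1.0, -0.0], [-1.0, 0.02, -0.07], [0.07, 0.0, -1.0]]
side [[498.0, 0.0, 277.3], [0.0, 498.0, 208.2], [0.0, 0.0, 1.0]] [ 238. -884.  746.] [[0.92, -0.4, -0.02], [-0.23, -0.5, -0.83], [0.32, 0.77, -0.55]]
{'t': 0.1, 'joint_positions': [1.045, 0.494, 1.346, 0.0, 1.303, -0.095], 'joint_velocities': [0.001, -0.002, -0.001, -0.0, 0.001, 0.001], 'tau': [0.002, -88.024, -38.254, 0.071, 0.048, 0.0], 'eef_pos': [260.243, 567.836, 188.995], 'orientation': [-0.67, -3.069, 0.002], 'wrist_force': [0.628, -0.165, 0.333], 'wrist_torque': [0.042, -0.009, 0.061], 'finger_gap': 0.999}
```

View pics/top0.png

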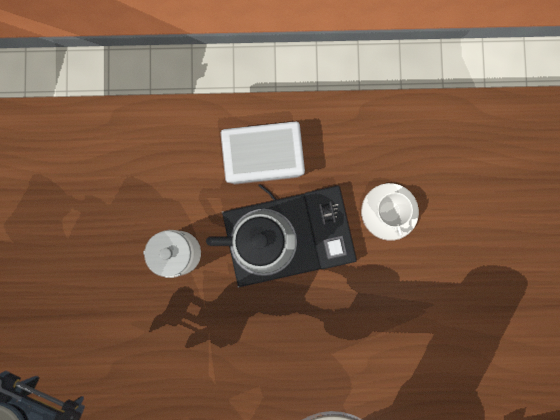

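View pics/side0.png

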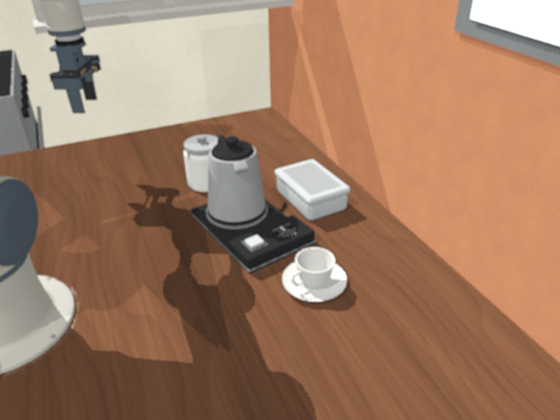

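Top view: key at about (335,247), wheel about (330,212), kettle at (263,240), cup at (393,210). Side view: key at (255,242), wheel at (286,231). I'll enlarge the pod in both views and project.

```bash
cat > h.py <<'E'
import cv2,numpy as np
from rig import r
def cam(n):
    c=r.camera_params(n); return np.array(c["camera_matrix"]),cv2.Rodrigues(np.array(c["rvec"]))[0],np.array(c["tvec"]).ravel()
def at_z(n,uv,z):
    K,R,t=cam(n); o=-R.T@t; d=R.T@np.linalg.solve(K,[*uv,1.]); return o+d*(z-o[2])/d[2]
def proj(n,P):
    K,R,t=cam(n); return cv2.projectPoints(np.array(P,float).reshape(-1,3),cv2.Rodrigues(R)[0],t,K,None)[0].reshape(-1,2)
E
python3 - <<'E'
import cv2,numpy as np
a=cv2.imread("pics/top0.png")[180:290,300:365]; b=cv2.imread("pics/side0.png")[210:270,225:320]
a=cv2.resize(a,None,fx=5,fy=5,interpolation=2); b=cv2.resize(b,None,fx=4.5,fy=4.5,interpolation=2)
o=np.zeros((550,325+b.shape[1],3),np.uint8); o[:,:325]=a; o[:b.shape[0],325:]=b; cv2.imwrite("pics/crop0.png",o)
E
```

```text
(no output)
```

View pics/crop0.png

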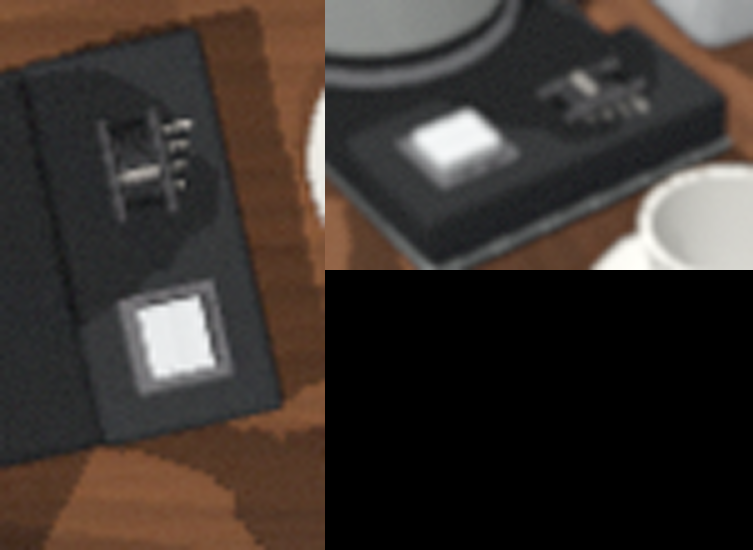

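The crop shows pod deck corners at top-view px (339,186), (356.4,260.6), (321,268.4) and (304.4,195). The key centre is at (335.2,247.2), the wheel at about (327.8,213.6), and the white bar lies towards the front of the wheel. Next I fit the base pose.

```bash
cat >> h.py <<'E'
def W(p,P):
    c,s=np.cos(p[2]),np.sin(p[2]); P=np.atleast_2d(P).astype(float)
    return np.c_[p[0]+c*P[:,0]-s*P[:,1],p[1]+s*P[:,0]+c*P[:,1],P[:,2]]
E
python3 - <<'E'
from h import *
from scipy.optimize import least_squares as ls
M=np.array([[95,-140,42],[-95,-140,42],[-95,-50,42],[95,-50,42],[-50,-95,50],[35,-95,48]])
U=np.array([[339,186],[356.4,260.6],[321,268.4],[304.4,195],[335.2,247.2],[327.8,213.6]])
U2=np.array([[253.9,240.7],[(723-325)/4.5+225,100/4.5+210],[(432-325)/4.5+225,222/4.5+210]])
M2=M[[4,0,1]]
f1=lambda p:(proj("top",W(p,M))-U).ravel(); f2=lambda p:(proj("side",W(p,M2))-U2).ravel()
for f in(f1,f2,lambda p:np.r_[f1(p),f2(p)]):
    s=ls(f,[500,50,0.2],x_scale=[10,10,.1]); print(s.x.round(3),s.fun.round(1)); print(W(s.x,[[35,-95,50],[-50,-95,50],[0,70,26]]).round(1).tolist())
d=np.load("top0.npy"); K,R,t=cam("top")
for u,v in[(335,247),(328,213),(325,231),(336,225)]:
    z=d[v,u]; print((R.T@(np.linalg.solve(K,[u,v,1])*z-t)).round(1))
o=r.get_obs(); Rt=cv2.Rodrigues(np.array(o["orientation"]))[0]; print(Rt.round(3))
E
```

```text
[5.72734e+02 8.52280e+01 1.99000e-01] [ 0.5 -1.1  1.2  1.4 -0.1  1.9 -1.2 -2.   0.1  0.5 -0.6 -0.7]
[[625.9, -1.0, 50.0], [542.5, -17.8, 50.0], [558.9, 153.8, 26.0]]
[5.69367e+02 8.36130e+01 2.07000e-01] [-0.3 -0.2  1.5 -1.7 -1.1  1.4]
[[623.1, -2.2, 50.0], [539.9, -19.6, 50.0], [555.0, 152.1, 26.0]]
[5.72087e+02 8.50850e+01 1.99000e-01] [ 0.6 -0.8  1.3  1.7 -0.1  2.2 -1.1 -1.7  0.2  0.8 -0.5 -0.4  0.2 -0.8
  2.1 -2.  -0.8  0.7]
[[625.2, -1.1, 50.0], [541.8, -17.9, 50.0], [558.3, 153.7, 26.0]]
[544.2 -17.2  48.8]
[625.7  -2.9  48. ]
[583.1   4.6  37.3]
[596.8 -21.8  42.2]
[[-0.909  0.417 -0.001]
 [ 0.417  0.909 -0.001]
 [ 0.    -0.001 -1.   ]]
```

```bash
python3 -m pendant '[{"slide":[0,0,-6],"turn":[0,0,0]},{"slide":[0,0,-12],"turn":[0,0,0]},{"slide":[-5,-3.3,-12],"turn":[0,0,6]},{"slide":[-10,-6.5,-12],"turn":[0,0,12]},{"slide":[-15,-9.8,-12],"turn":[0,0,18]},{"slide":[-20,-13,-12],"turn":[0,0,24]},{"slide":[-25,-16.3,-12],"turn":[0,0,30]},{"slide":[-30,-19.5,-12],"turn":[0,0,36]},{"slide":[-35,-22.8,-12],"turn":[0,0,42]},{"slide":[-40,-26,-12],"turn":[0,0,48]}]' -1 30
cat > w.py <<'E'
from h import *
import sys
# usage: w.py x y z yawdeg -> slide/turn needed in present tool axes from measured pose
o=r.get_obs(); Rt=cv2.Rodrigues(np.array(o["orientation"]))[0]
print("t",round(o["t"],2),"pos",np.round(o["eef_pos"],1),"tooly yaw",np.degrees(np.arctan2(Rt[1,1],Rt[0,1])).round(2),"z",Rt[:,2].round(3),"F",np.round(o["wrist_force"],2),"gap",round(float(o["finger_gap"]),2))
if len(sys.argv)>1:
    T=np.array([float(a) for a in sys.argv[1:4]]); print("slide cm",((Rt.T@(T-o["eef_pos"]))/10).round(2))
    print("tool x,y for +1cm base x:", (Rt.T@[np.cos(.2),np.sin(.2),0]).round(3))
E
python3 w.py 620 -2.5 309
```

```text
t: 1.35
eef_pos: [516.3, 163.3, 309.4]
orientation: [-1.865, -2.528, 0.0]
wrist_force: [0.5, 0.3, -0.3]
finger_gap: 0.003
t 1.35 pos [516.3 163.3 309.4] tooly yaw 17.18 z [-0. -0. -1.] F [ 0.53  0.29 -0.29] gap 0.0
slide cm [-18.9    5.01   0.03]
tool x,y for +1cm base x: [-0.1    0.995 -0.   ]
```

```bash
python3 -m pendant '[{"slide":[-6,1.6,0],"turn":[0,0,3]},{"slide":[-12,3.2,0],"turn":[0,0,5.8]},{"slide":[-17,4.5,0],"turn":[0,0,5.8]},{"slide":[-18.9,5,3],"turn":[0,0,5.8]},{"slide":[-18.9,5,9],"turn":[0,0,5.8]},{"slide":[-18.9,5,15],"turn":[0,0,5.8]},{"slide":[-18.9,5,20],"turn":[0,0,5.8]},{"slide":[-18.9,5,23],"turn":[0,0,5.8]},{"slide":[-18.9,5,23.4],"turn":[0,0,5.8]},{"slide":[-18.9,5,23.4],"turn":[0,0,5.8]}]'
python3 w.py 620 -2.5 60
python3 - <<'E'
from h import *
o=[]
for n in("top","side"):
    p,d=r.read_camera(n); p=np.ascontiguousarray(p[:,:,::-1]); u,v=proj(n,[625,-1.5,50])[0].astype(int)
    if n=="side": np.save("side1.npy",d)
    o.append(cv2.resize(p[v-40:v+40,u-50:u+50],None,fx=4,fy=4,interpolation=2)); print(n,u-50,v-40)
cv2.imwrite("pics/c1.png",np.hstack(o))
E
```

```text
t: 2.6
eef_pos: [620.4, -0.4, 76.3]
orientation: [1.986, 2.434, 0.001]
wrist_force: [0.6, -0.3, 0.4]
finger_gap: 0.005
t 2.6 pos [ 6.204e+02 -4.000e-01  7.630e+01] tooly yaw 11.57 z [ 0.001 -0.    -1.   ] F [ 0.64 -0.25  0.42] gap 0.01
slide cm [-0.2  -0.08  1.63]
tool x,y for +1cm base x: [-0.002  1.     0.001]
top 277 173
side 234 187
```

View pics/c1.png

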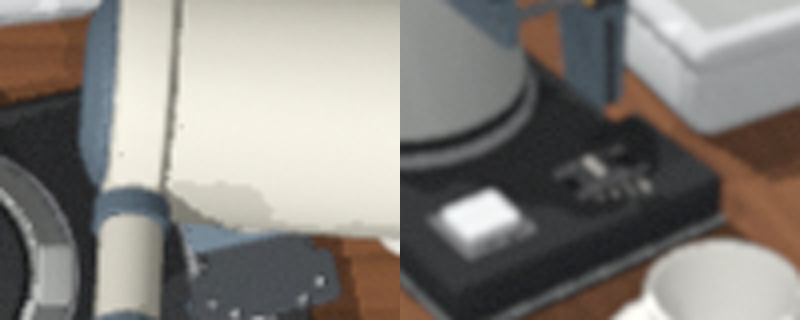

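Side view: shut fingertips hang above and slightly behind the wheel in the picture. The tip bottom is near crop (600,107) and the bar near (593,163). I'll check against the projections.

Run:
```python
from h import *
f=lambda P:(proj("side",P)-[234,187])*4+[400,0]
c,s=np.cos(.2),np.sin(.2); ex=np.array([c,s,0]);ey=np.array([-s,c,0]);p=np.array([620.4,-.4,76.3])
print("tcp",f(p),"corners",f([p+a*13.5*ex+b*16*ey for a in(-1,1) for b in(-1,1)]).round().tolist())
print("wheel top & cheeks ends",f(W([572,85,.2],[[35,-95,50],[35,-86,50],[35,-104,50],[13,-95,42],[57,-95,42]])).round().tolist())
```

```text
tcp [[592.16462521 125.8518736 ]] corners [[589.0, 146.0], [558.0, 121.0], [627.0, 131.0], [595.0, 106.0]]
wheel top & cheeks ends [[600.0, 161.0], [592.0, 154.0], [609.0, 168.0], [570.0, 185.0], [630.0, 159.0]]
```

```bash
python3 -m pendant '[{"slide":[-0.2,-0.08,1],"turn":[0,0,0]},{"slide":[-0.2,-0.08,1.8],"turn":[0,0,0]},{"slide":[-0.2,-0.08,2.2],"turn":[0,0,0]},{"slide":[-0.2,-0.08,2.3],"turn":[0,0,0]},{"slide":[-0.2,-0.08,2.3],"turn":[0,0,0]}]'
python3 -m pendant '[{"slide":[0,0,0.05],"turn":[0,0,0]},{"slide":[0,0,0.1],"turn":[0,0,0]},{"slide":[0,0,0.15],"turn":[0,0,0]},{"slide":[0,0,0.2],"turn":[0,0,0]},{"slide":[0,0,0.2],"turn":[0,0,0]}]'
python3 w.py 620 -2.5 50
```

```text
t: 3.32
eef_pos: [619.5, -2.4, 52.5]
orientation: [-1.986, -2.434, 0.0]
wrist_force: [0.9, -1.2, 0.2]
finger_gap: 0.004
t: 3.95
eef_pos: [619.4, -2.4, 50.5]
orientation: [-1.986, -2.434, 0.0]
wrist_force: [-0.4, 0.3, 0.7]
finger_gap: 0.006
t 3.95 pos [619.4  -2.4  50.5] tooly yaw 11.57 z [-0.  0. -1.] F [-0.43  0.28  0.73] gap 0.01
slide cm [-0.02  0.05  0.05]
tool x,y for +1cm base x: [-0.002  1.    -0.   ]
```

```bash
for i in 1; do :; done; python3 -m pendant '[{"slide":[0,0,0.05],"turn":[0,0,0]},{"slide":[0,0,0.05],"turn":[0,0,0]}]'
python3 -m pendant '[{"slide":[0,0,0.05],"turn":[0,0,0]},{"slide":[0,0,0.05],"turn":[0,0,0]}]'
```

```text
t: 4.2
eef_pos: [619.4, -2.4, 50.0]
orientation: [-1.986, -2.434, 0.0]
wrist_force: [0.3, -0.5, 0.2]
finger_gap: 0.005
t: 4.45
eef_pos: [619.4, -2.4, 49.5]
orientation: [-1.986, -2.434, 0.0]
wrist_force: [-0.2, -0.2, 0.2]
finger_gap: 0.007
```

```bash
python3 -m pendant '[{"slide":[0,0,0.05],"turn":[0,0,0]},{"slide":[0,0,0.05],"turn":[0,0,0]}]'
python3 -m pendant '[{"slide":[0,0,0.05],"turn":[0,0,0]},{"slide":[0,0,0.05],"turn":[0,0,0]}]'
```

```text
t: 4.7
eef_pos: [619.5, -2.4, 49.0]
orientation: [-1.986, -2.434, 0.0]
wrist_force: [0.4, 0.3, 0.4]
finger_gap: 0.007
t: 4.95
eef_pos: [619.5, -2.5, 48.5]
orientation: [-1.986, -2.434, 0.0]
wrist_force: [-0.2, 0.7, 0.2]
finger_gap: 0.005
```

Run:
```python
from h import *
n="side";p,d=r.read_camera(n); p=np.ascontiguousarray(p[:,:,::-1]); u,v=263,204
cv2.imwrite("pics/c2.png",cv2.resize(p[v:v+55,u:u+60],None,fx=10,fy=10,interpolation=2))
f=lambda P:((proj("side",P)-[u,v])*10).round().tolist()
print(f([619.5,-2.5,48.5]),f(W([572,85,.2],[[35,-95,50],[-33,-80,50],[95,-140,42]])))
```

```text
[[192.0, 246.0]] [[211.0, 232.0], [-62.0, 302.0], [525.0, 262.0]]
```

View pics/c2.png

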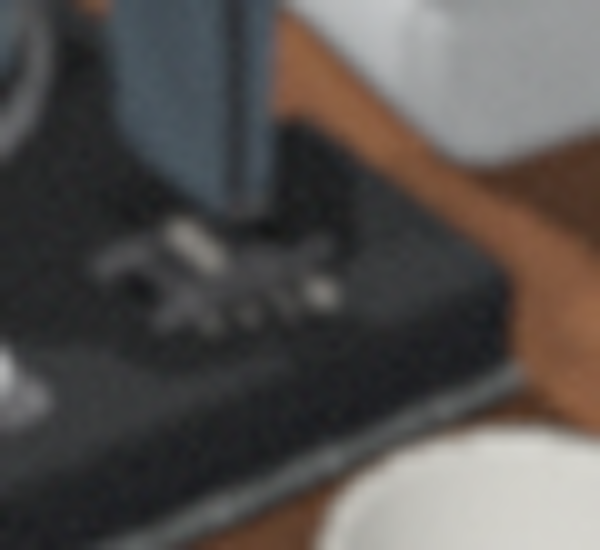

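The blue finger ends at about crop (240,215), higher than the TCP projection (192,246), and the bar stays visible at (195,245). I'll use depth to see where the tip really is.

Run:
```python
from h import *
n="side";p,d=r.read_camera(n); K,R,t=cam(n); u0,v0=263,204
b=W([572,85,.2],[[35,-95,0]])[0]; c,s=np.cos(.2),np.sin(.2)
for v in range(204,236,2):
    row=[]
    for u in range(273,293,2):
        q=R.T@(np.linalg.solve(K,[u,v,1])*d[v,u]-t); e=q-b
        row.append("%4d,%4d,%3d"%(c*e[0]+s*e[1],-s*e[0]+c*e[1],q[2]))
    print(v," | ".join(row))
```

```text
204   79, 164, -1 |  -18,   9,118 |  -18,   1,122 |  -20,  -9,128 |  -18, -15,131 |  -16, -20,133 |   -9, -17,129 |   -2, -16,125 |    1, -18,125 |  119, 135, -1
206   56, 129, 19 |  -19,   8,113 |  -18,   1,116 |  -19,  -8,122 |  -19, -16,126 |  -15, -18,126 |   -8, -16,122 |   -3, -16,120 |    1, -18,119 |  113, 127, -1
208   51, 123, 18 |  -18,   9,106 |  -15,   5,108 |  -16,  -4,113 |  -20, -17,122 |  -15, -17,120 |   -8, -16,117 |   -2, -15,113 |    0, -20,116 |  106, 117,  0
210   43, 112, 21 |  -17,  11,100 |  -18,   0,106 |  -17,  -4,108 |  -17, -13,113 |  -15, -18,115 |   -7, -15,110 |   -2, -15,108 |    1, -18,108 |  101, 111, -1
212   39, 105, 20 |  -15,  14, 92 |  -16,   5, 97 |  -16,  -3,102 |  -17, -13,107 |  -16, -18,110 |  -11, -20,109 |   -5, -19,106 |    2, -16,101 | -554,-788,745
214   35,  99, 19 |  -15,  15, 85 |  -16,   4, 92 |  -17,  -4, 97 |  -17, -13,102 |  -15, -18,104 |  -10, -18,102 |   -3, -17, 98 |    1, -17, 97 |   91,  96, -1
216   29,  90, 20 |  -15,  15, 80 |  -17,   2, 88 |  -16,  -3, 91 |  -17, -12, 96 |  -16, -19, 99 |  -11, -19, 97 |   -4, -17, 9
[... 791 characters left out ...]
, 49 |   13,   7, 43 |   19,   7, 40 |   21,   1, 43
228  -16,  22, 41 |  -12,  20, 40 |   -9,  15, 42 |   -9,   7, 47 |   -8,   1, 50 |   -4,  -2, 51 |    1,   0, 47 |    4,  -4, 48 |    9,  -6, 47 |   19,  -1, 40
230  -24,  11, 45 |  -19,  10, 43 |  -13,  10, 41 |  -12,   4, 44 |   -9,   0, 46 |   -7,  -5, 47 |   -5, -10, 50 |    4,  -6, 43 |    8,  -8, 42 |    8, -15, 47
232  -25,   9, 41 |  -22,   6, 41 |  -18,   3, 41 |  -15,   0, 42 |  -12,  -5, 44 |   -8,  -7, 44 |   -6, -12, 45 |    0, -12, 43 |    5, -11, 40 |   10, -12, 38
234  -29,   4, 40 |  -27,  -2, 43 |  -22,  -1, 40 |  -18,  -5, 41 |  -18, -12, 45 |  -12, -13, 43 |   -8, -15, 42 |   -3, -16, 41 |    0, -19, 41 |    2, -24, 43
```

Depth puts the visible fingertip bottom at z of about 74, though the state says 48.5. No contact has been felt, which fits. So the real tip appears about 24 mm short of the reported TCP, and I'll approach by force.

```bash
python3 -m pendant '[{"slide":[0,0,0.1],"turn":[0,0,0]},{"slide":[0,0,0.2],"turn":[0,0,0]}]' | grep -E "eef_pos|force"
python3 -m pendant '[{"slide":[0,0,0.15],"turn":[0,0,0]},{"slide":[0,0,0.3],"turn":[0,0,0]}]'| grep -E "eef_pos|force"
```

```text
eef_pos: [619.5, -2.4, 46.4]
wrist_force: [-0.5, -0.1, 0.9]
eef_pos: [619.4, -2.4, 43.4]
wrist_force: [0.6, -0.6, -0.1]
```

```bash
python3 -m pendant '[{"slide":[0,0,0.15],"turn":[0,0,0]},{"slide":[0,0,0.3],"turn":[0,0,0]}]' | grep -E "eef_pos|force"
python3 -m pendant '[{"slide":[0,0,0.15],"turn":[0,0,0]},{"slide":[0,0,0.3],"turn":[0,0,0]}]'| grep -E "eef_pos|force"
python3 -m pendant '[{"slide":[0,0,0.15],"turn":[0,0,0]},{"slide":[0,0,0.3],"turn":[0,0,0]}]'| grep -E "eef_pos|force"
python3 - <<'E'
from h import *
n="side";p,d=r.read_camera(n); p=np.ascontiguousarray(p[:,:,::-1]); u,v=263,204
cv2.imwrite("pics/c3.png",cv2.resize(p[v-10:v+45,u-10:u+60],None,fx=10,fy=10,interpolation=2))
K,R,t=cam(n)
b=W([572,85,.2],[[35,-95,0]])[0]; c,s=np.cos(.2),np.sin(.2)
for v in range(214,236,2):
    row=[]
    for u in range(273,293,2):
        q=R.T@(np.linalg.solve(K,[u,v,1])*d[v,u]-t); e=q-b
        row.append("%4d,%4d,%3d"%(c*e[0]+s*e[1],-s*e[0]+c*e[1],q[2]))
    print(v," | ".join(row))
E
```

```text
eef_pos: [619.5, -2.4, 40.4]
wrist_force: [0.0, -0.0, -0.0]
eef_pos: [619.5, -2.4, 37.4]
wrist_force: [0.5, -0.3, -0.1]
eef_pos: [619.5, -2.4, 34.4]
wrist_force: [0.3, 0.4, 1.0]
214   34,  97, 20 |  -16,  12, 88 |  -16,   4, 92 |  -17,  -5, 98 |  -17, -12,101 |  -16, -19,105 |  -10, -18,102 |   -3, -16, 98 |    1, -17, 97 |   92,  99, -4
216   27,  88, 21 |  -17,  11, 83 |  -16,   4, 86 |  -19,  -7, 94 |  -17, -12, 96 |  -17, -20,100 |   -9, -17, 96 |   -4, -17, 93 |    1, -17, 91 |   49,  40, 39
218   22,  81, 21 |  -16,  13, 76 |  -17,   3, 81 |  -18,  -6, 88 |  -19, -15, 93 |  -17, -20, 95 |   -9, -17, 90 |   -3, -17, 88 |    1, -18, 86 |   42,  30, 42
220   18,  75, 20 |  -14,  16, 67 |  -17,   4, 75 |  -16,  -3, 79 |  -17, -13, 85 |  -16, -18, 88 |  -12, -20, 87 |   -2, -15, 80 |    0, -20, 82 |   37,  23, 42
222   11,  65, 23 |    2,  41, 40 |  -15,   7, 67 |  -16,  -2, 73 |  -16, -10, 78 |  -17, -20, 84 |   -8, -16, 78 |   -3, -16, 76 |    2, -15, 73 |   34,  18, 40
224   -6,  37, 40 |   -1,  35, 39 |  -11,  13, 56 |  -17,  -3, 68 |  -16, -11, 73 |  -14, -16, 75 |  -11, -20, 7
[... 159 characters left out ...]
, 66 |   -3, -17, 65 |    1, -18, 63 |   23,   4, 40
228  -14,  26, 38 |  -11,  21, 39 |  -12,  12, 45 |   -9,   8, 46 |   -8,   1, 50 |  -15, -17, 64 |  -11, -19, 63 |   -3, -17, 59 |   10,  -5, 46 |   19,  -1, 40
230  -23,  13, 43 |  -18,  11, 42 |  -14,   8, 43 |  -11,   5, 43 |   -7,   2, 43 |   -3,   0, 43 |   -3,  -8, 48 |    2,  -8, 45 |    9,  -6, 41 |   11, -11, 43
232  -25,  10, 40 |  -21,   8, 40 |  -16,   6, 39 |  -13,   2, 40 |  -10,  -1, 41 |   -9,  -8, 44 |   -5, -11, 44 |    0, -11, 42 |    3, -14, 42 |    8, -16, 42
234  -29,   3, 40 |  -26,   0, 41 |  -23,  -3, 41 |  -20,  -7, 43 |  -16, -10, 43 |  -15, -17, 46 |   -8, -14, 42 |   -4, -17, 42 |    1, -18, 40 |    4, -21, 40
```

View pics/c3.png

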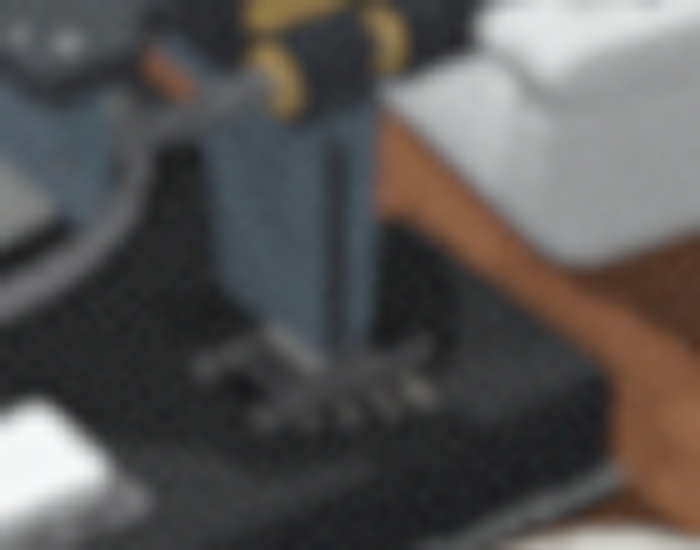

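Side view: tip now sits just above the wheel, about z 60 by depth (state 34.4, so the offset is about 25 mm). The fingers are centred about 7 mm in front of the wheel top, so I'll shift +2.5 mm along base x while descending.

```bash
python3 -m pendant '[{"slide":[0,0.25,0.15],"turn":[0,0,0]},{"slide":[0,0.25,0.3],"turn":[0,0,0]},{"slide":[0,0.25,0.3],"turn":[0,0,0]}]' | grep -E "eef_pos|force"
python3 -m pendant '[{"slide":[0,0,0.1],"turn":[0,0,0]},{"slide":[0,0,0.2],"turn":[0,0,0]}]'| grep -E "eef_pos|force"
python3 -m pendant '[{"slide":[0,0,0.05],"turn":[0,0,0]},{"slide":[0,0,0.1],"turn":[0,0,0]}]'| grep -E "eef_pos|force"
python3 -m pendant '[{"slide":[0,0,0.05],"turn":[0,0,0]},{"slide":[0,0,0.1],"turn":[0,0,0]}]'| grep -E "eef_pos|force"
```

```text
eef_pos: [621.8, -1.9, 31.4]
wrist_force: [-0.3, 0.1, -0.7]
eef_pos: [621.9, -1.9, 29.5]
wrist_force: [-0.2, -0.1, -0.8]
eef_pos: [621.9, -1.9, 28.5]
wrist_force: [-0.5, -0.4, 0.3]
eef_pos: [622.0, -1.9, 27.5]
wrist_force: [0.9, 0.7, 0.4]
```

```bash
python3 -m pendant '[{"slide":[0,0,0.05],"turn":[0,0,0]},{"slide":[0,0,0.05],"turn":[0,0,0]}]'| grep -E "eef_pos|force"
python3 -m pendant '[{"slide":[0,0,0.05],"turn":[0,0,0]},{"slide":[0,0,0.05],"turn":[0,0,0]}]'| grep -E "eef_pos|force"
python3 -m pendant '[{"slide":[0,0,0.05],"turn":[0,0,0]},{"slide":[0,0,0.05],"turn":[0,0,0]}]'| grep -E "eef_pos|force"
```

```text
eef_pos: [621.9, -1.9, 27.0]
wrist_force: [-0.5, 0.4, 0.3]
eef_pos: [621.9, -2.0, 26.5]
wrist_force: [-0.0, 0.1, -0.2]
eef_pos: [621.9, -1.9, 26.0]
wrist_force: [0.2, -1.4, -0.1]
```

```bash
python3 -m pendant '[{"slide":[0,0,0.05],"turn":[0,0,0]},{"slide":[0,0,0.05],"turn":[0,0,0]}]'| grep -E "eef_pos|force"
python3 -m pendant '[{"slide":[0,0,0.05],"turn":[0,0,0]},{"slide":[0,0,0.05],"turn":[0,0,0]}]'| grep -E "eef_pos|force"
python3 -m pendant '[{"slide":[0,0,0.05],"turn":[0,0,0]},{"slide":[0,0,0.05],"turn":[0,0,0]}]'| grep -E "^t|eef_pos|force"
```

```text
eef_pos: [622.1, -1.9, 25.8]
wrist_force: [0.1, 1.1, 4.7]
eef_pos: [622.4, -1.9, 25.7]
wrist_force: [-1.4, 0.6, 10.0]
t: 8.98
eef_pos: [622.7, -1.8, 25.6]
wrist_force: [-2.3, 1.2, 15.4]
```

Contact at state z 25.8, about 10 N/mm. I'll ease to about 12 N and drag.

```bash
python3 -m pendant '[{"slide":[0,0.1,-0.03],"turn":[0,0,0]},{"slide":[0,0.2,-0.03],"turn":[0,0,0]},{"slide":[0,0.3,-0.03],"turn":[0,0,0]},{"slide":[0,0.4,-0.03],"turn":[0,0,0]},{"slide":[0,0.4,-0.03],"turn":[0,0,0]}]'| grep -E "^t|eef_pos|force"
```

```text
t: 9.6
eef_pos: [626.8, -1.0, 25.7]
wrist_force: [-0.9, 1.2, 12.4]
```

```bash
python3 -m pendant '[{"slide":[0,0.1,0],"turn":[0,0,0]},{"slide":[0,0.2,0],"turn":[0,0,0]},{"slide":[0,0.3,0],"turn":[0,0,0]},{"slide":[0,0.4,0],"turn":[0,0,0]},{"slide":[0,0.45,0],"turn":[0,0,0]},{"slide":[0,0.45,0],"turn":[0,0,0]}]'| grep -E "^t|eef_pos|force"
```

```text
t: 10.35
eef_pos: [631.4, -0.2, 25.6]
wrist_force: [0.6, 1.7, 9.5]
```

```bash
python3 -m pendant '[{"slide":[0,0,-0.2],"turn":[0,0,0]},{"slide":[0,0,-0.6],"turn":[0,0,0]},{"slide":[0,0,-3],"turn":[0,0,0]},{"slide":[0,0,-5],"turn":[0,0,0]},{"slide":[0,-2,-5],"turn":[0,0,0]},{"slide":[0,-4.5,-5],"turn":[0,0,0]},{"slide":[0,-7,-5],"turn":[0,0,0]},{"slide":[0,-9,-5],"turn":[0,0,0]},{"slide":[0,-9,-5],"turn":[0,0,0]}]'| grep -E "^t|eef_pos|force"
python3 - <<'E'
from h import *
n="side";p,d=r.read_camera(n); p=np.ascontiguousarray(p[:,:,::-1]); q=cv2.imread("pics/side0.png")
c=lambda i:cv2.resize(i[200:255,235:305],None,fx=5.5,fy=5.5,interpolation=2)
cv2.imwrite("pics/c4.png",np.hstack([c(q),c(p)]))
E
```

```text
t: 11.48
eef_pos: [540.9, -18.4, 75.0]
wrist_force: [0.4, 0.3, 0.2]
```

View pics/c4.png

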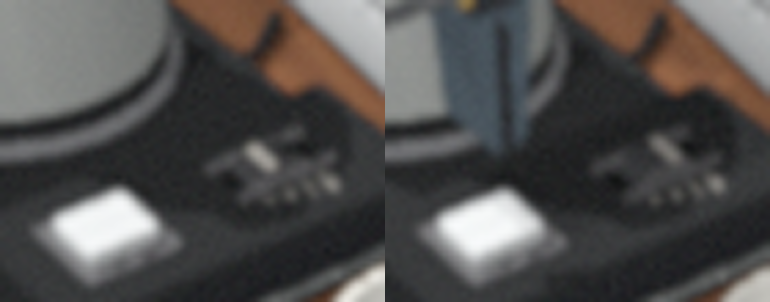

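The bar moved about 3.6 px along +x, where one click predicts 3.5 px, so the wheel is one click hotter. The fingers are above the key, so I'll press it.

```bash
python3 -m pendant '[{"slide":[0,0.2,1.5],"turn":[0,0,0]},{"slide":[0,0.2,3],"turn":[0,0,0]},{"slide":[0,0.2,4.2],"turn":[0,0,0]},{"slide":[0,0.2,4.7],"turn":[0,0,0]},{"slide":[0,0.2,4.7],"turn":[0,0,0]}]'| grep -E "^t|eef_pos|force"
python3 -m pendant '[{"slide":[0,0,0.1],"turn":[0,0,0]},{"slide":[0,0,0.2],"turn":[0,0,0]},{"slide":[0,0,0.3],"turn":[0,0,0]},{"slide":[0,0,0.35],"turn":[0,0,0]},{"slide":[0,0,0.35],"turn":[0,0,0]}]'| grep -E "^t|eef_pos|force"
```

```text
t: 12.15
eef_pos: [543.8, -17.9, 27.4]
wrist_force: [-0.4, 0.4, 0.1]
t: 12.78
eef_pos: [544.3, -17.9, 24.4]
wrist_force: [1.2, -0.2, 3.1]
```

```bash
python3 -m pendant '[{"slide":[0,0,0.1],"turn":[0,0,0]},{"slide":[0,0,0.2],"turn":[0,0,0]},{"slide":[0,0,0.2],"turn":[0,0,0]}]'| grep -E "^t|eef_pos|force"
python3 -m pendant '[{"slide":[0,0,0.1],"turn":[0,0,0]},{"slide":[0,0,0.2],"turn":[0,0,0]},{"slide":[0,0,0.2],"turn":[0,0,0]}]'| grep -E "^t|eef_pos|force"
```

```text
t: 13.15
eef_pos: [544.3, -17.9, 22.3]
wrist_force: [1.7, 0.1, 3.9]
t: 13.52
eef_pos: [544.3, -17.9, 20.7]
wrist_force: [0.2, -0.6, 11.9]
```

```bash
python3 -m pendant '[{"slide":[0,0,0.04],"turn":[0,0,0]},{"slide":[0,0,0.04],"turn":[0,0,0]}]'| grep -E "^t|eef_pos|force"
python3 -m pendant '[{"slide":[0,0,-0.3],"turn":[0,0,0]},{"slide":[0,0,-0.8],"turn":[0,0,0]},{"slide":[0,0,-3],"turn":[0,0,0]},{"slide":[0,0,-8],"turn":[0,0,0]},{"slide":[0,0,-14],"turn":[0,0,0]},{"slide":[0,-5,-17],"turn":[0,0,0]},{"slide":[0,-10,-17],"turn":[0,0,0]},{"slide":[0,-14,-17],"turn":[0,0,0]},{"slide":[0,-14,-17],"turn":[0,0,0]},{"slide":[0,-14,-17],"turn":[0,0,0]}]'| grep -E "^t|eef_pos|force"
python3 - <<'E'
from h import *
o=[]
for n in("side","top"):
    p,d=r.read_camera(n); p=np.ascontiguousarray(p[:,:,::-1]); q=cv2.imread(f"pics/{n}0.png")
    c=(lambda i:cv2.resize(i[200:255,235:305],None,fx=5.5,fy=5.5,interpolation=2)) if n=="side" else (lambda i:cv2.resize(i[110:300,140:430],(385,252),interpolation=3))
    o.append(np.hstack([c(q),c(p)]))
cv2.imwrite("pics/c5.png",np.vstack(o))
E
```

```text
t: 13.78
eef_pos: [544.3, -17.9, 20.6]
wrist_force: [-2.1, -0.3, 18.2]
t: 15.02
eef_pos: [407.2, -46.0, 190.1]
wrist_force: [1.4, 0.3, -0.3]
```

View pics/c5.png

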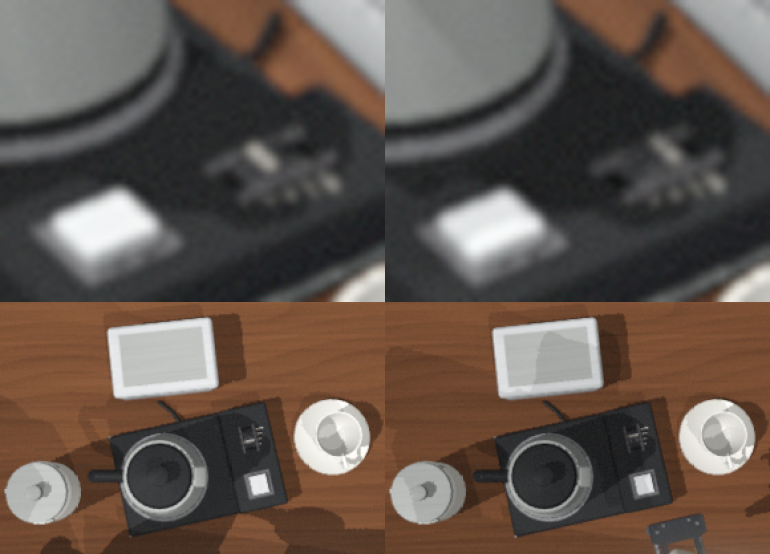

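Key is up and the loose objects look unmoved. But the bar seems to be at about x 270 in the side crop, against about 280 just after the roll. I'll measure it.

Run:
```python
from h import *
s0=cv2.imread("pics/c4.png")
g=lambda i:i.astype(float).mean(2)
n="side";p,d=r.read_camera(n); p=np.ascontiguousarray(p[:,:,::-1])
c=lambda i:cv2.resize(i[200:255,235:305],None,fx=5.5,fy=5.5,interpolation=2)
A=[s0[:,:385],s0[:,385:],c(p)]
for a in A:
    m=g(a)[125:178,225:315]; w=np.clip(m-m.min()-0.55*(m.max()-m.min()),0,None); Y,X=np.indices(m.shape); print(((X*w).sum()/w.sum()+225).round(1),((Y*w).sum()/w.sum()+125).round(1),m.max())
z=lambda a:cv2.resize(a[115:215,190:350],None,fx=1.65*1.0,fy=1.65*2/2,interpolation=2)
cv2.imwrite("pics/c6.png",np.hstack([z(a) for a in A]))
t,_=r.read_camera("top"); q=cv2.imread("pics/top0.png")
k=lambda i:cv2.resize(i[190:232,312:345],None,fx=9,fy=9,interpolation=2)
cv2.imwrite("pics/c7.png",np.hstack([k(q),k(np.ascontiguousarray(t[:,:,::-1]))]))
```

```text
261.2 156.8 159.66666666666666
281.5 150.1 117.0
283.2 152.0 133.33333333333334
```

View pics/c6.png

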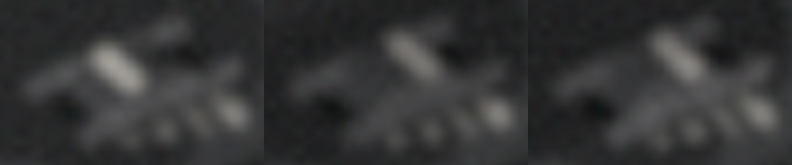

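View pics/c7.png

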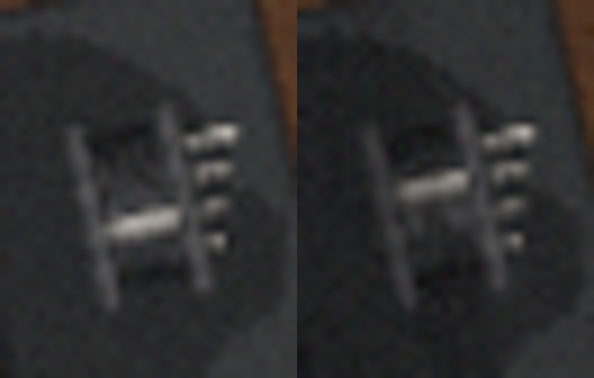

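The wheel is unchanged since the roll (bar centroid 281.5 then, 283.2 now). In the top view the bar has moved from the second-shortest tick to the third, the next hotter setting.

```bash
python3 -c "
from rig import r
print(r.get_obs()['t'],r.hand_in())"
```

```text
the job is handed in; nothing more can be done
15.225 None
```

The wheel is one click hotter, and the start key was then pressed fully down and let up again. I handed the job in at 15.2 s with the arm clear of everything; no verdict was reported.

- **Wheel:** I rolled it with the shut fingertips, at about 9 to 15 N, drawn 9.7 mm along +x. In the top view the white bar now faces the third tick instead of the second. It had not moved between the roll and the last look.
- **Start key:** It went down 5 mm to a hard stop at about 18 N, then I withdrew. The last picture shows it up.
- **Other objects:** The kettle, cup, saucer, canister and tin look unmoved from the first top picture. I compared these by eye only.
- **Disagreements:** The real fingertips ended about 25 mm above the reported TCP, by camera depth and by contact, so I approached by force instead of by reported height. At one point I misread the bar as having slipped back, but measuring it showed it had stayed put.

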